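Shut the push-tops on the solvent bottles, strongest first

ROBOT

A 6-joint arm with a two-finger parallel gripper is mounted at the origin on the work surface. World frame = base frame: x ahead of the robot, y to its left, z up, the work surface at z = 0. Lengths are in m, angles in rad, forces in N, time in s.
With the tool pointing down it reaches from about 0.35 to 0.975 m from the base axis. Payload 4.9 kg.
Tool frame: the origin (TCP) lies between the finger pads; the fingertips stand 25 mm ahead of it and the grasp point (between the pads) lies 6 mm ahead of it; z points along the fingers, y is the line along which they close (so a half turn about z gives the same grasp; the last joint's range is limited). The gripper opens to 85 mm and grips with 20 to 120 N. Pads are 22 mm wide; open, the fingers measure 114 mm over their backs; the gripper's body (76 mm by 85 mm) begins 54 mm behind the grasp point. The pads swing forward as they close: fully open they stand 13 mm farther back than shut.
Start: joints at [-1.396, 0.053, 1.613, -0, 1.476, -0.119], TCP at [0.181, -0.598, 0.256] pointing down, gripper open.
Joint ranges: [-3.01, 3.01], [-1.01, 2.22], [0.06, 2.58], [-1.02, 4.17], [0.09, 2.62], [-3.14, 3.14]. Speed limits (rad/s): [2.57, 2.57, 3.14, 3.14, 3.14, 3.14].

INTERFACE

Orientations are given as a unit quaternion [w, x, y, z].
In Python, from plant import manip gives the robot as it stands.
- The arm moves only by the shell command python3 -m inch 'ROWS'. ROWS is JSON, a list of rows, each a list of 3 entries, a list of its own where there are three numbers: the shift along the tool's x, y, z in m, then the turn, a rotation vector about the tool's x, y, z in rad, then the opening, from 0 (shut) to 1 (fully open). A call has 1 to 8 rows; each row shifts and turns the commanded pose from where the row before left it, along the tool's axes as they then stand; what a row does not reach is not made up. A row lasts 1/10 s, in which the tool goes at most 50 mm and 8.59 degrees, less where a joint would pass 70% of its speed; a pose out of reach is approached as far as the arm can. A call with a gripper value outside its range is refused whole. The fingers move at their own pace and stop on an object; the grip force is fixed at half the most. Time passes only in rows, so rows that do not move let the fingers close. It gives the time, the measured TCP pose, the force, the opening and the grip force at its end, in the units of the state.
- manip.state(): the state, without advancing time (a new reading comes with each control period).
- manip.grab_frame(name): name is "side" or "top" or "wrist"; returns (picture, depth): 480x640x3 uint8, red, green, blue; 480x640 float32, m along the optical axis (not along the pixel's ray), 0 where there is no reading.
- manip.camera_params(name): a dict with "camera_matrix" (3x3 intrinsics, pixels), "rvec" (rotation vector, rad) and "tvec" (3), from world to camera coordinates, as OpenCV has them. Camera axes: x right, y down, z forward; pixel columns grow to the right and rows downward; lengths in m; the calibration is good to about 2 mm. A picture is of the moment at which its call begins: read the wrist's pose just before it. camera_params takes no time and is no camera call; for the wrist camera it gives the pose at the moment of the call.
- manip.job_done(): hands the job in; it is judged then, once.
Trained networks look in the newest picture that a camera, given by its name, has taken for a name from the list of things; names that differ only in an ending like _2 or _b are one class to them, and where a whole thing is asked for, a point or a joint stands for the part that bears it (a point fixed in the world has none). Each returns a list of dicts, best first, with "score" (0 to 1); they miss things now and then, are a little off and sometimes report something else, mostly with a low value. They report only what shows in the picture. A call takes as long as a camera call.
- manip.look_for(camera, label): "point" ([x, y, z] in m, in world coordinates, good to about 4 mm: the middle of the surface that is visible of it).
The state is a dict: "time": time; "joint_pos": joint angles; "joint_vel": joint speeds; "joint_efforts": joint torques, N m; "tool_pos": TCP position; "tool_rot": TCP orientation; "contact_force": force on the tool from outside, world axes, zero at the start; "ft_torque": the same for the moment, N m; "gripper_width": opening from 0.0 (shut) to 1.0 (fully open); "grasp_force": force on a finger pad.
Only numpy, scipy, OpenCV 4.12 (cv2) and the standard library are available. Lean on these libraries where they do the work, as an engineer would, in place of code of your own. Each camera call takes 0.05 s, during which the arm holds its last target. There are 200 camera calls.

TASK

The solvent bottles on the packing bench still have their yellow push-tops standing open. With a fingertip, lightly press them down all the way shut, strongest solvent first: the pink bottle, then the blue, then the green. Leave the off-white bottle open, as it is still to be topped up, do not pick up, tip or push any bottle out of its place, and leave everything else on the bench alone.

Things in the scene. Friction and masses are not known exactly. Their poses are not given: they have to be found in the camera images.
- pink_bottle: the pink bottle: loose, standing, round, 76 mm across and 165 mm high up to the top of its black screw collar (collar 44 mm across), about 0.65 kg; origin under its centre, z up. The yellow push-top is in the middle of the collar.
- pink_press (a point): centre of the flat upper face of the pink bottle's yellow push-top (a disc 32 mm across); about 195 mm above the bench while open (30 mm above the collar), 185 mm when fully shut; it moves with the push-top. The face is a springy yellow rubber pad that yields 1 mm for each 1.5 N, by at most 8 mm, and comes back when let go
- pink_top (a joint): how far the pink bottle's push-top (its white stem under the pad) has been pressed straight down, m, not counting the yielding of the rubber pad: 0 to 0.002 at the start (open), 0.010 fully shut at its stop. It resists with a steady 3.5 N or so of rubbing and stays where it is left (no spring).
- blue_bottle: the blue bottle: loose, standing, round, 76 mm across and 165 mm high up to the top of its black screw collar (collar 44 mm across), about 0.65 kg; origin under its centre, z up. The yellow push-top is in the middle of the collar.
- blue_press (a point): centre of the flat upper face of the blue bottle's yellow push-top (a disc 32 mm across); about 195 mm above the bench while open (30 mm above the collar), 185 mm when fully shut; it moves with the push-top. The face is a springy yellow rubber pad that yields 1 mm for each 1.5 N, by at most 8 mm, and comes back when let go
- blue_top (a joint): how far the blue bottle's push-top (its white stem under the pad) has been pressed straight down, m, not counting the yielding of the rubber pad: 0 to 0.002 at the start (open), 0.010 fully shut at its stop. It resists with a steady 3.5 N or so of rubbing and stays where it is left (no spring).
- green_bottle: the green bottle: loose, standing, round, 76 mm across and 165 mm high up to the top of its black screw collar (collar 44 mm across), about 0.65 kg; origin under its centre, z up. The yellow push-top is in the middle of the collar.
- green_press (a point): centre of the flat upper face of the green bottle's yellow push-top (a disc 32 mm across); about 195 mm above the bench while open (30 mm above the collar), 185 mm when fully shut; it moves with the push-top. The face is a springy yellow rubber pad that yields 1 mm for each 1.5 N, by at most 8 mm, and comes back when let go
- green_top (a joint): how far the green bottle's push-top (its white stem under the pad) has been pressed straight down, m, not counting the yielding of the rubber pad: 0 to 0.002 at the start (open), 0.010 fully shut at its stop. It resists with a steady 3.5 N or so of rubbing and stays where it is left (no spring).
- white_bottle: the off-white bottle: loose, standing, round, 76 mm across and 165 mm high up to the top of its black screw collar (collar 44 mm across), about 0.65 kg; origin under its centre, z up. The yellow push-top is in the middle of the collar.
- white_press (a point): centre of the flat upper face of the off-white bottle's yellow push-top (a disc 32 mm across); about 195 mm above the bench while open (30 mm above the collar), 185 mm when fully shut; it moves with the push-top. The face is a springy yellow rubber pad that yields 1 mm for each 1.5 N, by at most 8 mm, and comes back when let go
- white_top (a joint): how far the off-white bottle's push-top (its white stem under the pad) has been pressed straight down, m, not counting the yielding of the rubber pad: 0 to 0.002 at the start (open), 0.010 fully shut at its stop. It resists with a steady 3.5 N or so of rubbing and stays where it is left (no spring).
- tape_roll: brown paper-tape roll lying flat, 90 mm across, 25 mm high; origin under its centre; loose, leave alone
- jar: small white jar with a yellow label, 70 mm across, 90 mm high; origin under its centre; loose, leave alone
- amber: small amber glass bottle with a black cap, 48 mm across, 85 mm high; origin under its centre; loose, leave alone
- spatula: flat spatula with a wooden handle and steel blade lying roughly across the bench (along y), 280 mm long, 65 mm wide, 20 mm high; origin near the middle of its length, on the bench; loose, leave alone
- scoop: aluminium scoop with a black handle lying on the bench, 230 mm long, 85 mm wide, 45 mm high; origin on the bench near the back of its tray; loose, leave alone

How it is judged:
By the outcome, as a careful person would: the job done as asked, in the order asked, and still so for the second after the job is handed in, with the robot touching nothing.
It also fails if it takes over 48 s, if anything falls off the work surface, if the arm or the gripper's body presses on something with over 40 N, if the wrist force passes 120 N, or if a joint passes its speed limit or range.

## Working session

There is one attempt and no reset: what is moved stays moved. The work goes in short steps, Python scripts to look and compute and a shell command to move; the robot and the scene stay as the last step left them, time stands still between calls to the robot, and variables do not carry over. Pictures are saved under pics/ and viewed, at most 10 in all, crops included, and the job is handed in when it is done.

```bash
mkdir -p pics; python3 - <<'E'
from plant import manip
import cv2
s=manip.state();print(s['time'],s['tool_pos'],s['tool_rot'])
for c in('top','side'):
    p,d=manip.grab_frame(c);cv2.imwrite(f'pics/{c}0.png',p[:,:,::-1])
    for l in('pink','blue','green','white'):
        for k in('_press','_bottle'):
            print(c,l+k,[([round(float(v),3) for v in r['point']],round(r['score'],2)) for r in manip.look_for(c,l+k)[:3]])
E
```

```text
0.0 [ 0.18090261 -0.59764847  0.25505058] [-1.04182799e-03  9.89228289e-01  1.46377275e-01 -2.89974978e-05]
top pink_press [([0.563, 0.251, 0.199], 0.76)]
top pink_bottle [([0.565, 0.244, 0.139], 0.91)]
top blue_press [([0.561, 0.243, 0.139], 0.49), ([0.598, -0.288, 0.193], 0.48)]
top blue_bottle [([0.589, -0.274, 0.14], 0.78)]
top green_press [([0.544, 0.08, 0.191], 0.55)]
top green_bottle [([0.545, 0.081, 0.144], 0.74), ([0.546, 0.079, 0.194], 0.54)]
top white_press [([0.536, -0.104, 0.191], 0.67)]
top white_bottle [([0.55, -0.091, 0.142], 0.86), ([0.545, 0.081, 0.192], 0.41)]
side pink_press [([0.562, 0.257, 0.194], 0.48), ([0.541, 0.085, 0.194], 0.2)]
side pink_bottle [([0.545, 0.269, 0.112], 0.78)]
side blue_press [([0.559, 0.256, 0.196], 0.49), ([0.746, 0.111, 0.047], 0.29)]
side blue_bottle [([0.581, -0.268, 0.107], 0.86)]
side green_press [([0.54, 0.084, 0.19], 0.69), ([0.425, 0.114, 0.016], 0.35)]
side green_bottle [([0.528, 0.104, 0.104], 0.9)]
side white_press [([0.539, -0.101, 0.196], 0.55), ([0.562, 0.258, 0.193], 0.47)]
side white_bottle [([0.525, -0.081, 0.104], 0.88)]
```

View pics/top0.png

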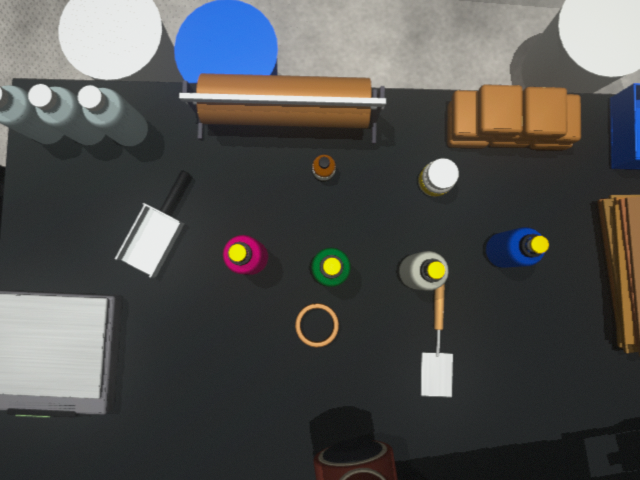

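View pics/side0.png

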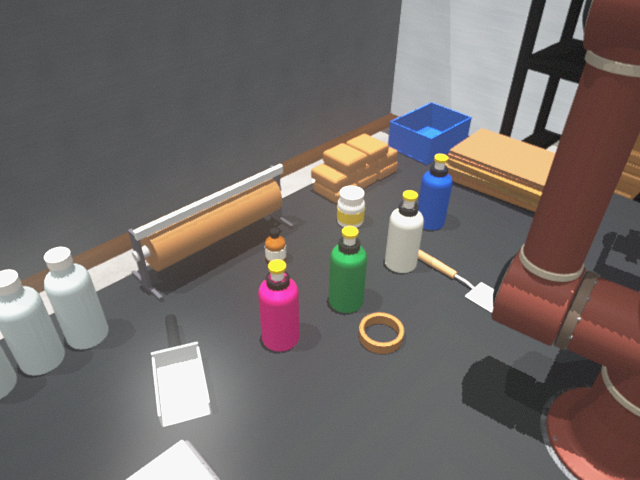

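```bash
cat > h.py <<'E'
from plant import manip
import cv2,numpy as np
from scipy.spatial.transform import Rotation as R
def discs(cam,name=None):
    P=manip.camera_params(cam);p,d=manip.grab_frame(cam)
    if name: cv2.imwrite(f'pics/{name}.png',p[:,:,::-1])
    K=np.array(P['camera_matrix'],float);Rm=cv2.Rodrigues(np.array(P['rvec'],float))[0];t=np.array(P['tvec'],float).ravel()
    v,u=np.mgrid[:480,:640]
    c=np.stack([(u-K[0,2])/K[0,0]*d,(v-K[1,2])/K[1,1]*d,d],-1)
    w=(c-t)@Rm
    h=cv2.cvtColor(p,cv2.COLOR_RGB2HSV)
    m=(h[...,0]>18)&(h[...,0]<36)&(h[...,1]>110)&(h[...,2]>90)&(d>0)&(w[...,2]>.175)&(w[...,2]<.21)
    n,lab,st,ce=cv2.connectedComponentsWithStats(m.astype(np.uint8))
    for i in range(1,n):
        if st[i,4]<25: continue
        q=w[lab==i];z=np.median(q[:,2]);q=q[abs(q[:,2]-z)<.005]
        (x,y),r=cv2.minEnclosingCircle(q[:,:2].astype(np.float32))
        print(cam,'n',st[i,4],'mean',q.mean(0).round(4),'circ',round(x,4),round(y,4),'r',round(r,4),'z',round(float(z),4))
def rel(x,y,z):
    s=manip.state();r=R.from_quat(s['tool_rot'],scalar_first=True)
    print('t',s['time'],'pos',np.round(s['tool_pos'],4),'rel tool',r.inv().apply(np.array([x,y,z])-s['tool_pos']).round(4),'F',np.round(s['contact_force'],2))
    print('tool axes (cols)',r.as_matrix().round(3).tolist())
E
python3 - <<'E'
from h import *
discs('top');discs('side');rel(.563,.252,.27)
E
```

```text
top n 256 mean [ 0.5953 -0.2916  0.1937] circ 0.5956 -0.2919 r 0.0164 z 0.1936
top n 245 mean [0.5657 0.2519 0.1934] circ 0.5659 0.252 r 0.0158 z 0.1933
top n 237 mean [0.5459 0.0813 0.1928] circ 0.5461 0.0814 r 0.0158 z 0.1928
top n 249 mean [ 0.5441 -0.1056  0.1944] circ 0.5443 -0.1061 r 0.0159 z 0.1943
side n 98 mean [ 0.593  -0.2873  0.1933] circ 0.5937 -0.2888 r 0.0176 z 0.1933
side n 126 mean [ 0.5417 -0.1013  0.194 ] circ 0.5415 -0.1049 r 0.0177 z 0.1941
side n 166 mean [0.5431 0.0856 0.1925] circ 0.5451 0.0833 r 0.0178 z 0.1926
side n 209 mean [0.5628 0.2562 0.1931] circ 0.5642 0.2538 r 0.0178 z 0.1931
t 1.0 pos [ 0.181  -0.5982  0.2563] rel tool [ 0.6118 -0.7032 -0.0137] F [0.08 0.   0.39]
tool axes (cols) [[0.957, 0.29, 0.0], [0.29, -0.957, -0.0], [-0.0, 0.0, -1.0]]
```

Top view: pink (240,253), green (332,267), off-white (435,270) and blue (540,244), all with their tops open. The side view agrees. I'll go to pink at about (0.565, 0.2525), closing the gripper on the way.

```bash
R='[[0.03,-0.035,0],[0,0,0],0]'; python3 -m inch '[[[0.03,-0.035,0],[0,0,0],0],[[0.03,-0.035,0],[0,0,0],0],[[0.03,-0.035,0],[0,0,0],0],[[0.03,-0.035,0],[0,0,0],0],[[0.03,-0.035,0],[0,0,0],0],[[0.03,-0.035,0],[0,0,0],0],[[0.03,-0.035,0],[0,0,0],0],[[0.03,-0.035,0],[0,0,0],0]]'
python3 -m inch '[[[0.03,-0.035,0],[0,0,0],0],[[0.03,-0.035,0],[0,0,0],0],[[0.03,-0.035,0],[0,0,0],0],[[0.03,-0.035,0],[0,0,0],0],[[0.03,-0.035,0],[0,0,0],0],[[0.03,-0.035,0],[0,0,0],0],[[0.03,-0.035,0],[0,0,0],0],[[0,0,0],[0,0,0],0]]'
python3 -c "
from h import *
rel(.565,.2525,.24)"
```

```text
time: 1.8
tool_pos: [0.33, -0.259, 0.2565]
tool_rot: [0.0, 0.989, 0.146, 0.0]
contact_force: [1.6, -0.8, 0.1]
gripper_width: 0.001
grasp_force: 0.0
time: 2.6
tool_pos: [0.4605, 0.0389, 0.2564]
tool_rot: [-0.001, 0.989, 0.15, 0.0]
contact_force: [-0.8, -1.5, -0.4]
gripper_width: -0.001
grasp_force: 0.0
t 2.6 pos [0.4605 0.0389 0.2564] rel tool [ 0.1631 -0.173   0.0168] F [-0.79 -1.49 -0.42]
tool axes (cols) [[0.955, 0.296, 0.0], [0.296, -0.955, 0.002], [0.001, -0.001, -1.0]]
```

```bash
python3 -m inch '[[[0.032,-0.0345,0],[0,0,0],0],[[0.032,-0.0345,0],[0,0,0],0],[[0.032,-0.0345,0],[0,0,0],0],[[0.032,-0.0345,0],[0,0,0],0],[[0.032,-0.0345,0],[0,0,0],0],[[0,0,0],[0,0,0],0],[[0,0,0],[0,0,0],0]]'
python3 -c "
from h import *
discs('wrist','w1');discs('side')
rel(.565,.2525,.24)"
```

```text
time: 3.3
tool_pos: [0.563, 0.2462, 0.2557]
tool_rot: [0.0, 0.989, 0.147, -0.001]
contact_force: [-0.0, -0.2, -0.1]
gripper_width: 0.001
grasp_force: 0.0
wrist n 3057 mean [0.5681 0.2551 0.1927] circ 0.5665 0.2546 r 0.0159 z 0.1928
wrist n 2937 mean [0.5479 0.0859 0.1918] circ 0.547 0.0838 r 0.0167 z 0.192
side n 101 mean [ 0.5928 -0.2876  0.193 ] circ 0.5917 -0.2902 r 0.0193 z 0.1929
side n 127 mean [ 0.5418 -0.1016  0.194 ] circ 0.5435 -0.1036 r 0.0177 z 0.1942
side n 165 mean [0.5431 0.0858 0.1923] circ 0.5451 0.0847 r 0.0173 z 0.1925
side n 206 mean [0.5628 0.2561 0.1931] circ 0.5641 0.2534 r 0.0178 z 0.1931
t 3.4 pos [0.5627 0.245  0.2563] rel tool [ 0.0043 -0.0065  0.0163] F [-0.28  0.16  0.14]
tool axes (cols) [[0.957, 0.289, -0.0], [0.289, -0.957, -0.0], [-0.0, 0.0, -1.0]]
```

View pics/w1.png

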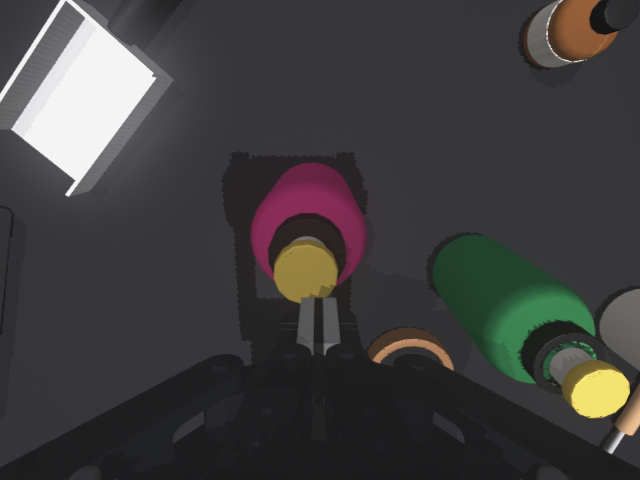

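Wrist view: pink's pad is at (306,272), just ahead of the shut fingertips at (318,300). The required correction is tool x +5 mm, y −7 mm. I'll centre, then go down.

```bash
python3 -m inch '[[[0.005,-0.007,0],[0,0,0],0],[[0,0,0.015],[0,0,0],0],[[0,0,0.012],[0,0,0],0],[[0,0,0.004],[0,0,0],0],[[0,0,0],[0,0,0],0],[[0,0,0],[0,0,0],0]]'
python3 -c "
from h import *
rel(.5655,.2535,.21)"
```

```text
time: 4.0
tool_pos: [0.5656, 0.2541, 0.2251]
tool_rot: [0.0, 0.989, 0.146, -0.0]
contact_force: [-0.3, -0.6, 0.6]
gripper_width: 0.004
grasp_force: 0.0
t 4.0 pos [0.5656 0.2541 0.2251] rel tool [-0.0002  0.0005  0.0151] F [-0.26 -0.64  0.61]
tool axes (cols) [[0.957, 0.289, -0.0], [0.289, -0.957, -0.0], [-0.0, 0.0, -1.0]]
```

Tip is at 0.200, with 7 mm to contact. Going down to a tip height of about 0.187.

```bash
python3 -m inch '[[[0,0,0.003],[0,0,0],0],[[0,0,0.003],[0,0,0],0],[[0,0,0.003],[0,0,0],0],[[0,0,0],[0,0,0],0]]'
python3 -m inch '[[[0,0,0.002],[0,0,0],0],[[0,0,0.002],[0,0,0],0],[[0,0,0],[0,0,0],0]]'
python3 -m inch '[[[0,0,0.002],[0,0,0],0],[[0,0,0],[0,0,0],0]]'
```

```text
time: 4.4
tool_pos: [0.5659, 0.2543, 0.2166]
tool_rot: [-0.0, 0.989, 0.146, 0.0]
contact_force: [-0.3, 0.6, 2.2]
gripper_width: 0.005
grasp_force: 1.3
time: 4.7
tool_pos: [0.5659, 0.2543, 0.2125]
tool_rot: [-0.0, 0.989, 0.146, 0.0]
contact_force: [0.0, 0.2, 3.0]
gripper_width: -0.001
grasp_force: 1.6
time: 4.9
tool_pos: [0.5659, 0.2543, 0.2103]
tool_rot: [-0.0, 0.989, 0.146, 0.0]
contact_force: [1.1, 0.2, 3.3]
gripper_width: 0.003
grasp_force: 1.6
```

```bash
python3 -m inch '[[[0,0,0.002],[0,0,0],0],[[0,0,0],[0,0,0],0]]'
python3 -m inch '[[[0,0,0.001],[0,0,0],0],[[0,0,0],[0,0,0],0]]'
python3 -m inch '[[[0,0,0.001],[0,0,0],0],[[0,0,0],[0,0,0],0]]'
```

```text
time: 5.1
tool_pos: [0.5658, 0.2543, 0.2081]
tool_rot: [-0.0, 0.989, 0.146, 0.0]
contact_force: [0.4, 0.0, 2.4]
gripper_width: 0.001
grasp_force: 1.6
time: 5.3
tool_pos: [0.5658, 0.2543, 0.2074]
tool_rot: [-0.0, 0.989, 0.146, 0.0]
contact_force: [0.9, 0.6, 4.5]
gripper_width: 0.0
grasp_force: 1.9
time: 5.5
tool_pos: [0.5658, 0.2543, 0.2067]
tool_rot: [-0.0, 0.989, 0.146, 0.0]
contact_force: [0.3, 0.2, 4.5]
gripper_width: 0.0
grasp_force: 2.5
```

```bash
python3 -m inch '[[[0,0,0.001],[0,0,0],0],[[0,0,0],[0,0,0],0]]'
python3 -m inch '[[[0,0,0.001],[0,0,0],0],[[0,0,0],[0,0,0],0]]'
```

```text
time: 5.7
tool_pos: [0.5659, 0.2543, 0.2059]
tool_rot: [-0.0, 0.989, 0.146, 0.0]
contact_force: [0.9, 0.4, 6.1]
gripper_width: -0.002
grasp_force: 3.0
time: 5.9
tool_pos: [0.5659, 0.2543, 0.2053]
tool_rot: [-0.0, 0.989, 0.146, 0.0]
contact_force: [-0.1, 0.7, 7.1]
gripper_width: -0.0
grasp_force: 3.5
```

The force is double the rubbing force and rising at the pad's stiffness, so pink is at its stop. Retract and verify.

```bash
python3 -m inch '[[[0,0,-0.005],[0,0,0],0],[[0,0,-0.02],[0,0,0],0],[[0,0,-0.03],[0,0,0],0],[[0,0,0],[0,0,0],0],[[0,0,0],[0,0,0],0]]'
python3 -c "
from h import *
discs('wrist');discs('side')
rel(.594,-.291,.255)"
```

```text
time: 6.4
tool_pos: [0.5653, 0.2541, 0.2589]
tool_rot: [0.0, 0.989, 0.146, -0.0]
contact_force: [-0.0, 0.8, -0.6]
gripper_width: -0.001
grasp_force: 0.0
wrist n 2669 mean [0.5681 0.2552 0.1841] circ 0.5668 0.2545 r 0.0159 z 0.1841
wrist n 2837 mean [0.5478 0.086  0.1917] circ 0.5469 0.0838 r 0.0165 z 0.192
side n 101 mean [ 0.5927 -0.2871  0.1933] circ 0.5962 -0.2893 r 0.0185 z 0.1934
side n 128 mean [ 0.5417 -0.1014  0.194 ] circ 0.5438 -0.1038 r 0.0174 z 0.1941
side n 164 mean [0.5426 0.0858 0.1923] circ 0.5441 0.0844 r 0.0173 z 0.1925
side n 200 mean [0.5627 0.256  0.1842] circ 0.5642 0.254 r 0.017 z 0.1843
t 6.5 pos [0.5646 0.2539 0.257 ] rel tool [-0.1297  0.53    0.0026] F [ 0.07 -1.37  0.45]
tool axes (cols) [[0.957, 0.29, -0.004], [0.29, -0.957, -0.001], [-0.004, 0.0, -1.0]]
```

Pink is shut (pad 0.193 → 0.184, bottle not moved). Next is blue.

```bash
python3 -m inch '[[[-0.011,0.044,0],[0,0,0],0],[[-0.011,0.044,0],[0,0,0],0],[[-0.011,0.044,0],[0,0,0],0],[[-0.011,0.044,0],[0,0,0],0],[[-0.011,0.044,0],[0,0,0],0],[[-0.011,0.044,0],[0,0,0],0],[[-0.011,0.044,0],[0,0,0],0],[[-0.011,0.044,0],[0,0,0],0]]'
python3 -m inch '[[[-0.011,0.044,0],[0,0,0],0],[[-0.011,0.044,0],[0,0,0],0],[[-0.011,0.044,0],[0,0,0],0],[[-0.011,0.044,0],[0,0,0],0],[[0,0,0],[0,0,0],0],[[0,0,0],[0,0,0],0]]'
python3 -c "
from h import *
discs('wrist')
rel(.595,-.2905,.2)"
```

```text
time: 7.3
tool_pos: [0.5822, -0.1097, 0.2571]
tool_rot: [-0.001, 0.989, 0.146, -0.002]
contact_force: [0.5, 0.2, 1.2]
gripper_width: 0.005
grasp_force: 0.0
time: 7.9
tool_pos: [0.5913, -0.2898, 0.2569]
tool_rot: [-0.001, 0.989, 0.145, -0.001]
contact_force: [0.0, 0.9, 0.2]
gripper_width: 0.0
grasp_force: 0.0
wrist n 2916 mean [ 0.5982 -0.29    0.1931] circ 0.5964 -0.2902 r 0.016 z 0.1933
t 7.95 pos [ 0.5915 -0.2888  0.2574] rel tool [0.0029 0.0028 0.0574] F [0.26 0.42 0.22]
tool axes (cols) [[0.957, 0.289, -0.003], [0.289, -0.957, 0.002], [-0.002, -0.003, -1.0]]
```

```bash
python3 -m inch '[[[0.0035,0.0025,0],[0,0,0],0],[[0,0,0.015],[0,0,0],0],[[0,0,0.012],[0,0,0],0],[[0,0,0.004],[0,0,0],0],[[0,0,0],[0,0,0],0],[[0,0,0],[0,0,0],0]]'
python3 -m inch '[[[0,0,0.003],[0,0,0],0],[[0,0,0.003],[0,0,0],0],[[0,0,0.003],[0,0,0],0],[[0,0,0],[0,0,0],0]]'
python3 -m inch '[[[0,0,0.002],[0,0,0],0],[[0,0,0.002],[0,0,0],0],[[0,0,0],[0,0,0],0]]'
```

```text
time: 8.55
tool_pos: [0.5963, -0.2906, 0.2282]
tool_rot: [-0.0, 0.989, 0.146, -0.0]
contact_force: [-0.4, -0.3, -0.4]
gripper_width: -0.001
grasp_force: 0.0
time: 8.95
tool_pos: [0.5961, -0.2908, 0.2188]
tool_rot: [-0.0, 0.989, 0.146, -0.0]
contact_force: [0.4, 0.4, -0.1]
gripper_width: 0.004
grasp_force: 0.2
time: 9.25
tool_pos: [0.5963, -0.2909, 0.2157]
tool_rot: [0.0, 0.989, 0.146, 0.0]
contact_force: [-0.7, 0.6, 2.2]
gripper_width: 0.001
grasp_force: 1.5
```

```bash
python3 -m inch '[[[0,0,0.002],[0,0,0],0],[[0,0,0.002],[0,0,0],0],[[0,0,0.002],[0,0,0],0],[[0,0,0],[0,0,0],0]]'
python3 -m inch '[[[0,0,0.001],[0,0,0],0],[[0,0,0],[0,0,0],0]]'
python3 -m inch '[[[0,0,0.001],[0,0,0],0],[[0,0,0],[0,0,0],0]]'
python3 -m inch '[[[0,0,0.001],[0,0,0],0],[[0,0,0],[0,0,0],0]]'
```

```text
time: 9.65
tool_pos: [0.5963, -0.2909, 0.2089]
tool_rot: [0.0, 0.989, 0.146, 0.0]
contact_force: [-0.4, -0.1, 3.5]
gripper_width: -0.002
grasp_force: 1.5
time: 9.85
tool_pos: [0.5963, -0.2908, 0.2083]
tool_rot: [0.0, 0.989, 0.146, 0.0]
contact_force: [0.0, 0.3, 2.4]
gripper_width: 0.002
grasp_force: 1.6
time: 10.05
tool_pos: [0.5963, -0.2909, 0.2074]
tool_rot: [0.0, 0.989, 0.146, 0.0]
contact_force: [-0.9, -0.2, 3.7]
gripper_width: -0.004
grasp_force: 2.0
time: 10.25
tool_pos: [0.5963, -0.2909, 0.2066]
tool_rot: [0.0, 0.989, 0.146, 0.0]
contact_force: [-1.4, -0.0, 4.4]
gripper_width: 0.002
grasp_force: 2.5
```

```bash
python3 -m inch '[[[0,0,0.001],[0,0,0],0],[[0,0,0],[0,0,0],0]]'
python3 -m inch '[[[0,0,0.001],[0,0,0],0],[[0,0,0],[0,0,0],0]]'
python3 -m inch '[[[0,0,-0.005],[0,0,0],0],[[0,0,-0.02],[0,0,0],0],[[0,0,-0.03],[0,0,0],0],[[0,0,0],[0,0,0],0],[[0,0,0],[0,0,0],0]]'
python3 -c "
from h import *
discs('wrist')
rel(.546,.083,.257)"
```

```text
time: 10.45
tool_pos: [0.5964, -0.2909, 0.2059]
tool_rot: [0.0, 0.989, 0.146, 0.0]
contact_force: [-1.3, 0.1, 5.3]
gripper_width: 0.0
grasp_force: 3.1
time: 10.65
tool_pos: [0.5964, -0.2909, 0.2052]
tool_rot: [0.0, 0.989, 0.146, 0.0]
contact_force: [-1.4, 0.6, 6.8]
gripper_width: 0.001
grasp_force: 3.5
time: 11.15
tool_pos: [0.5964, -0.2908, 0.2592]
tool_rot: [0.0, 0.989, 0.146, 0.0]
contact_force: [0.6, 0.3, -0.5]
gripper_width: -0.0
grasp_force: 0.0
wrist n 2583 mean [ 0.5983 -0.29    0.184 ] circ 0.5964 -0.2905 r 0.0158 z 0.1841
t 11.2 pos [ 0.5959 -0.2904  0.2579] rel tool [ 0.0604 -0.3719  0.0013] F [-0.19  0.88 -0.18]
tool axes (cols) [[0.957, 0.29, -0.001], [0.29, -0.957, 0.001], [-0.001, -0.001, -1.0]]
```

Blue is shut. On to green.

```bash
python3 -m inch '[[[0.0075,-0.0465,0],[0,0,0],0],[[0.0075,-0.0465,0],[0,0,0],0],[[0.0075,-0.0465,0],[0,0,0],0],[[0.0075,-0.0465,0],[0,0,0],0],[[0.0075,-0.0465,0],[0,0,0],0],[[0.0075,-0.0465,0],[0,0,0],0],[[0.0075,-0.0465,0],[0,0,0],0],[[0.0075,-0.0465,0],[0,0,0],0]]'
python3 -m inch '[[[0,0,0],[0,0,0],0],[[0,0,0],[0,0,0],0]]'
python3 -c "
from h import *
discs('wrist')
rel(.546,.083,.2)"
```

```text
time: 12.0
tool_pos: [0.5444, 0.0845, 0.257]
tool_rot: [-0.0, 0.989, 0.146, -0.002]
contact_force: [0.5, 0.2, 0.4]
gripper_width: -0.001
grasp_force: 0.0
time: 12.2
tool_pos: [0.545, 0.0835, 0.2574]
tool_rot: [0.0, 0.989, 0.148, -0.001]
contact_force: [0.2, 0.4, -0.1]
gripper_width: 0.002
grasp_force: 0.0
wrist n 715 mean [0.5696 0.2415 0.1802] circ 0.5676 0.2483 r 0.0145 z 0.1802
wrist n 2661 mean [0.5493 0.0841 0.1921] circ 0.5468 0.0836 r 0.016 z 0.1922
wrist n 547 mean [ 0.544  -0.0902  0.1892] circ 0.5431 -0.0957 r 0.0127 z 0.1892
t 12.25 pos [0.5453 0.0825 0.2577] rel tool [ 0.0009 -0.0003  0.0577] F [0.21 0.42 0.25]
tool axes (cols) [[0.957, 0.29, -0.003], [0.29, -0.957, -0.001], [-0.003, -0.0, -1.0]]
```

Within 1 mm of centre, so pressing.

```bash
python3 -m inch '[[[0.001,0,0.015],[0,0,0],0],[[0,0,0.012],[0,0,0],0],[[0,0,0.005],[0,0,0],0],[[0,0,0],[0,0,0],0],[[0,0,0.003],[0,0,0],0],[[0,0,0.003],[0,0,0],0],[[0,0,0.002],[0,0,0],0],[[0,0,0],[0,0,0],0]]'
python3 -m inch '[[[0,0,0.002],[0,0,0],0],[[0,0,0.002],[0,0,0],0],[[0,0,0.002],[0,0,0],0],[[0,0,0],[0,0,0],0]]'
python3 -m inch '[[[0,0,0.002],[0,0,0],0],[[0,0,0],[0,0,0],0]]'
```

```text
time: 13.05
tool_pos: [0.5468, 0.083, 0.2192]
tool_rot: [-0.0, 0.989, 0.146, -0.0]
contact_force: [-0.5, -0.1, -0.3]
gripper_width: -0.001
grasp_force: 0.0
time: 13.45
tool_pos: [0.5472, 0.083, 0.2137]
tool_rot: [0.0, 0.989, 0.146, 0.0]
contact_force: [-0.0, -0.6, 3.2]
gripper_width: 0.001
grasp_force: 1.5
time: 13.65
tool_pos: [0.5472, 0.083, 0.2114]
tool_rot: [0.0, 0.989, 0.146, 0.0]
contact_force: [-0.1, -0.7, 3.5]
gripper_width: -0.004
grasp_force: 1.6
```

```bash
python3 -m inch '[[[0,0,0.002],[0,0,0],0],[[0,0,0.002],[0,0,0],0],[[0,0,0],[0,0,0],0]]'
python3 -m inch '[[[0,0,0.001],[0,0,0],0],[[0,0,0],[0,0,0],0]]'
python3 -m inch '[[[0,0,0.001],[0,0,0],0],[[0,0,0],[0,0,0],0]]'
```

```text
time: 13.95
tool_pos: [0.5472, 0.083, 0.2073]
tool_rot: [-0.0, 0.989, 0.146, 0.0]
contact_force: [1.3, 0.7, 3.7]
gripper_width: 0.002
grasp_force: 2.0
time: 14.15
tool_pos: [0.5472, 0.083, 0.2066]
tool_rot: [0.0, 0.989, 0.146, 0.0]
contact_force: [0.5, 0.3, 5.2]
gripper_width: 0.0
grasp_force: 2.5
time: 14.35
tool_pos: [0.5472, 0.083, 0.2059]
tool_rot: [0.0, 0.989, 0.146, 0.0]
contact_force: [-0.4, 0.8, 6.0]
gripper_width: -0.001
grasp_force: 3.0
```

```bash
python3 -m inch '[[[0,0,0.001],[0,0,0],0],[[0,0,0],[0,0,0],0]]'
python3 -m inch '[[[0,0,-0.005],[0,0,0],0],[[0,0,-0.02],[0,0,0],0],[[0,0,-0.04],[0,0,0],0],[[0,0,-0.03],[0,0,0],0],[[0,0,0],[0,0,0],0],[[0,0,0],[0,0,0],0],[[0,0,0],[0,0,0],0]]'
python3 -c "
from h import *
discs('wrist');discs('side','s1')
rel(.546,.083,.2)"
```

```text
time: 14.55
tool_pos: [0.5472, 0.083, 0.2052]
tool_rot: [0.0, 0.989, 0.146, 0.0]
contact_force: [-0.4, 0.4, 7.7]
gripper_width: 0.002
grasp_force: 3.6
time: 15.25
tool_pos: [0.5459, 0.0829, 0.2968]
tool_rot: [-0.0, 0.989, 0.146, -0.002]
contact_force: [0.3, -0.8, 0.1]
gripper_width: 0.001
grasp_force: 0.0
wrist n 482 mean [0.5707 0.2428 0.1806] circ 0.5679 0.251 r 0.0157 z 0.1807
wrist n 2062 mean [0.5476 0.0837 0.1841] circ 0.5467 0.0834 r 0.0161 z 0.1841
wrist n 500 mean [ 0.5492 -0.0927  0.1898] circ 0.546 -0.1009 r 0.0155 z 0.1898
side n 97 mean [ 0.5927 -0.2872  0.184 ] circ 0.5931 -0.2887 r 0.018 z 0.1841
side n 126 mean [ 0.5417 -0.1016  0.194 ] circ 0.5429 -0.1043 r 0.0174 z 0.194
side n 161 mean [0.5432 0.0859 0.1842] circ 0.5436 0.0834 r 0.018 z 0.1844
side n 201 mean [0.5626 0.256  0.1844] circ 0.5642 0.2544 r 0.017 z 0.1846
t 15.35 pos [0.546  0.0829 0.2968] rel tool [0.0005 0.     0.0968] F [-0.73 -0.29  0.42]
tool axes (cols) [[0.957, 0.29, -0.004], [0.29, -0.957, -0.0], [-0.004, -0.001, -1.0]]
```

View pics/s1.png

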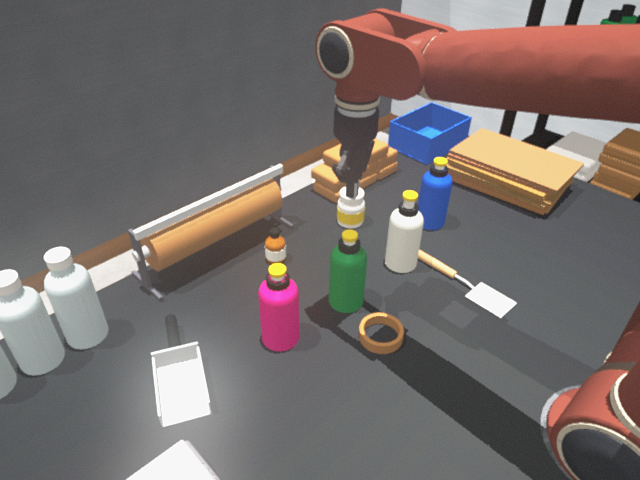

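The picture shows pink (278,270), green (349,237) and blue (440,162) shut at 0.184, and off-white (409,197) still open at 0.194. Nothing has moved and the gripper is clear.

```bash
python3 -c "
from plant import manip
print(manip.job_done())"
```

```text
the job is handed in; nothing more can be done
None
```

The pink, blue and green push-tops were pressed fully shut in that order, the off-white bottle is still open, nothing else was disturbed, and the job is handed in at about 15 s.

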